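# Hook the drip grate under the tray's lip and click it down

### The arm

A 7-joint arm with a two-finger parallel gripper is mounted at the origin on a cart in front of the work surface, level with it; the furniture and walls round the work are solid. World frame = base frame: x ahead of the robot, y to its left, z up, the work surface at z = 0. Lengths are in m, angles in rad, forces in N, time in s.
With the tool pointing down it reaches from about 0.375 to 0.925 m from the base axis. Payload 3.1 kg.
Tool frame: the origin (TCP) lies midway between the tips of the shut fingers; the grasp point (between the pads) lies 19 mm behind it (env.tcp_to_grasp is the distance from the TCP to the grasp point, in m); z points along the fingers, x is the direction in which the jaws open and shut, and the axes are right-handed (so a half turn about z gives the same grasp; the last joint's range is limited). The gripper opens to 85 mm and grips with 20 to 120 N. Pads are 22 mm wide; open, the fingers measure 114 mm over their backs; the gripper's body (76 mm by 85 mm) begins 54 mm behind the grasp point. The pads swing forward as they close: fully open they stand 13 mm farther back than shut.
Start: joints at [1.204, 0.383, 0.044, 1.598, -0.018, 1.161, -0.05], TCP at [0.173, -0.627, 0.231] pointing down, gripper open.
Joint ranges: [-2.61, 2.61], [-0.41, 2.15], [-1.48, 1.57], [0, 2.5], [-1.57, 4.71], [0.05, 1.97], [-2.85, 2.85]. Speed limits (rad/s): [2.79, 2.79, 3.14, 3.14, 3.14, 3.14, 3.14].

### API

Orientations are given as a rotation vector (axis times angle).
In Python, from rig import env gives the robot as it stands. The module is installed in compiled form; this text tells all that it offers. Calls block until the motion is done:
- env.move_ptp(position, orientation): joint-space move of the TCP to a pose.
- env.move_l(position, orientation=None, vel=0.15, until_force=None): straight line of the TCP; orientation=None keeps the orientation; vel is the mean speed in m/s. With until_force (N) it stops when the force on the tool has changed by that much, and returns True; else False.
- env.move_joints(angles): joint-space move.
- env.release() and env.grab(squeeze=None): open the fingers fully, or close them until they stop; squeeze is the grip in N (None keeps the last).
- env.hold(seconds).
- env.ik(position, orientation): joint angles nearest the present ones, or None.
- env.get_obs(): the state.
- env.capture(name): name is "scene" or "side" or "wrist"; returns a dict with "img" (384x512x3 uint8, red, green, blue), "fx", "fy", "cx", "cy" (pixels), "R" (3x3) and "t" (3): a world point X has camera coordinates R X + t; the wrist camera has in their place "hand_eye" (4x4, takes a point from camera to tool coordinates, whose origin is the TCP and whose axes are the tool frame's). Camera axes: x right, y down, z forward; pixel columns grow to the right and rows downward; lengths in m; the calibration is good to about 2 mm. A picture is of the moment at which its call begins: read the wrist's pose just before it. There is no depth.
A pose or a line that the arm cannot do raises env.PlanningError and nothing moves.
- env.finish_job(): hands the job in, once; it reports no verdict.
The state is a dict: "time": time; "joint_positions": joint angles; "joint_velocities": joint speeds; "effort": joint torques, N m; "ee_pos": TCP position; "eef_rot": TCP orientation; "ft_force": force on the tool from outside, world axes, zero at the start; "ft_torque": the same for the moment, N m; "gripper_width": opening from 0.0 (shut) to 1.0 (fully open).
Only numpy, scipy, OpenCV 4.12 (cv2) and the standard library are available. Lean on these libraries where they do the work, as an engineer would, in place of code of your own. Each camera call takes 0.05 s, during which the arm holds its last target.

### The job

The drip grate has been washed and is draining on the sloped wooden stand; please put it back in the steel drip tray. Lift it by its black handle, tuck its low edge (the one resting on the stand's ledge) under the tray's lip, opposite the splash-back, while the other side is still held up, then swing that side down along the splash-back and press until the red spring catch snaps over its edge and the grate lies flat. Let go, and leave the cup, the jam jar and the muffin where they are.

Things in the scene. Friction and masses are not known exactly. Their poses are not given: they have to be found in the camera images.
- grate: Loose steel slatted drip grate 140 (x) x 120 (y) x 7 (z) mm, about 0.25 kg. Origin: centre of its underside; z out of its upper face, where the handle is. It starts lying on the stand, x axis pointing up the slope (32 degrees); seen from the robot the low edge is on the right, give or take 17 degrees.
- handle (a point): Grip point of the grate's black handle, at (10, 0, 31) mm in the grate's frame. The handle is an upright fin 46 mm long in x, 10 mm thick in y, from z = 7 to z = 42 mm (top 11 mm above this point); grip it across its thickness (fingers close along the grate's y).
- hook_edge (a point): Middle of the grate's -x edge, lower corner: (-70, 0, 0) mm in the grate's frame. At the start it rests on the stand's ledge; this edge goes under the lip.
- catch_edge (a point): Middle of the grate's +x edge, upper corner: (70, 0, 7) mm in the grate's frame. This edge ends below the catch.
- drip_tray: Fixed steel tray 154 (x) x 138 (y) mm outside, origin: centre of its underside on the counter; x from the lip side (the right, seen from the robot, +-17 degrees) to the splash-back (left). Inside 143.5 x 128 mm (x from -71.75 to 71.75, y from -64 to 64); side walls 30 mm high. Splash-back 84 mm high, a black catch housing behind it.
- seat (a point): Centre of the seat, (0, 0, 22) mm in the tray's frame: ledges at this height on all four sides carry the grate, whose origin then lies here (play 1.75 mm in x, 4 mm in y either way) with axes parallel to the tray's.
- lip_edge (a point): Middle of the lip's lower inner edge, (-53.75, 0, 40) mm in the tray's frame. The lip is 4 mm thick and overhangs the ledge by 18 mm, with an 18 mm high slot below. The grate fits in only tilted 25 degrees or more, splash-back side up: at 35 degrees its edge goes up to 13 mm under the lip, below 28 degrees right to the wall.
- catch (a joint): Red spring catch in the splash-back, a bevelled leaf 40 mm wide at the tray's y = 0. Its tip stands out 9 mm, 31 mm above the tray's underside; the bevel rises to 52 mm. Value in m: 0 sprung out, up to 0.012 pushed back. Pushing the grate's catch edge down past it takes some 3 to 8 N there, about twice that at the handle; then it snaps out above the edge.
- drying_stand: Fixed light-wood draining stand, base 130 x 110 mm, origin at the centre of its underside; yaw varies. Two rails rise along its x axis at 0.56 rad (32 degrees) and carry the grate, its origin 55 mm above the counter; a ledge 9 mm proud of the rails holds its low edge.
- cup_x: Bystander: small white patterned cup, 58 mm wide, 62 mm high, upright; origin at the centre of its underside.
- jam_jar: Bystander: jar of red jam with a yellow lid, 60 mm wide, 70 mm high; origin at the centre of its underside.
- muffin_small: Bystander: small chocolate muffin, 61 x 57 x 46 mm; origin at the centre of its underside.

How it is judged:
On the way:
1. the grate's low edge is at least 6 mm under the lip (between ledge and lip) while the grate is still tilted by more than 0.15 rad (x of hook_edge in the frame of drip_tray between -0.076 and -0.06 m and z of hook_edge in the frame of drip_tray between 0.018 and 0.036 m and y of hook_edge in the frame of drip_tray between -0.02 and 0.02 m and angle between grate's own z axis and vertical above 0.15 rad), for 0.1 s.
At the end, for the whole second after the job is handed in: The grate lies on the tray's ledges: centre within 4 mm (x), 7 mm (y) and 3 mm (z) of its seat, tilted under 0.03 rad, turned under 0.1 rad from the tray, hook edge under the lip, catch edge 25 to 32 mm up, below the catch, which has sprung out (under 4 mm); released, at rest (x of grate in the frame of drip_tray between -0.004 and 0.004 m and y of grate in the frame of drip_tray between -0.007 and 0.007 m and z of grate in the frame of drip_tray between 0.019 and 0.025 m and angle between grate's own z axis and vertical below 0.03 rad and angle between the x axis of grate and the x axis of drip_tray, either way round below 0.1 rad and z of catch_edge in the frame of drip_tray between 0.025 and 0.032 m and value of joint catch below 0.004 m and linear speed of grate below 0.01 m/s and angular speed of grate below 0.1 rad/s); the robot touches nothing.
It fails at once if a bystander (cup, jam jar or muffin) is moved more than 30 mm (distance of any of cup_x, jam_jar, muffin_small from where it was at the start of the episode above 0.03 m).
It also fails if it takes over 50 s, if anything falls off the work surface, if the arm or the gripper's body presses on something with over 40 N, if the wrist force passes 120 N, or if a joint passes its speed limit or range.

## Working session

There is one attempt and no reset: what is moved stays moved. The work goes in short steps, each a Python script; the robot and the scene stay as the last script left them, time stands still between calls to the robot, and variables do not carry over. Pictures are saved under pics/ and viewed, and the job is handed in when it is done.

```bash
mkdir -p pics; python3 - <<'E'
from rig import env
import cv2,pickle
o=env.get_obs();print({k:o[k] for k in('time','ee_pos','eef_rot','ft_force','gripper_width')})
d={}
for n in('scene','side','wrist'):
    c=env.capture(n);d[n]=c;cv2.imwrite(f'pics/{n}0.png',c['img'][...,::-1])
    print(n,{k:v for k,v in c.items() if k!='img'})
pickle.dump((o,d),open('c0.pkl','wb'))
E
```

```text
{'time': 0.0, 'ee_pos': array([ 0.17240106, -0.62574346,  0.22985205]), 'eef_rot': array([-2.49798308,  1.90268639,  0.00341685]), 'ft_force': array([ 0.53594929, -1.19892558, -0.0619864 ]), 'gripper_width': 1.0018228293720222}
scene {'fx': 353.44668858191005, 'fy': 353.44668858191005, 'cx': 255.57711353848518, 'cy': 187.2115802296228, 'R': array([[-0.64326037, -0.76563355,  0.00462165],
       [-0.50298333,  0.4180238 , -0.75648124],
       [ 0.57725546, -0.48893902, -0.65399906]]), 't': array([0.31369723, 0.40441712, 0.58754404])}
side {'fx': 379.7073629067597, 'fy': 379.7073629067597, 'cx': 255.41629156661992, 'cy': 186.29524069409925, 'R': array([[-0.90364907, -0.42826267,  0.00307151],
       [-0.27900108,  0.58323047, -0.76288965],
       [ 0.32492576, -0.69024148, -0.64652142]]), 't': array([0.48498059, 0.29019171, 0.67291928])}
wrist {'fx': 288.09795172484826, 'fy': 288.09795172484826, 'cx': 257.5393766082375, 'cy': 194.73948607034802, 'hand_eye': array([[ 9.99999881e-01, -5.81408025e-05, -4.85246593e-04,
         3.50457263e-04],
       [ 1.96729935e-04,  9.56789029e-01,  2.90782936e-01,
        -7.39873950e-02],
       [ 4.47372263e-04, -2.90782997e-01,  9.56788926e-01,
        -1.42855807e-01],
       [ 0.00000000e+00,  0.00000000e+00,  0.00000000e+00,
         1.00000000e+00]])}
```

View pics/scene0.png

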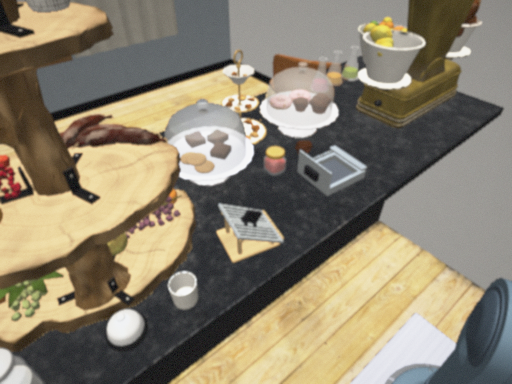

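View pics/side0.png

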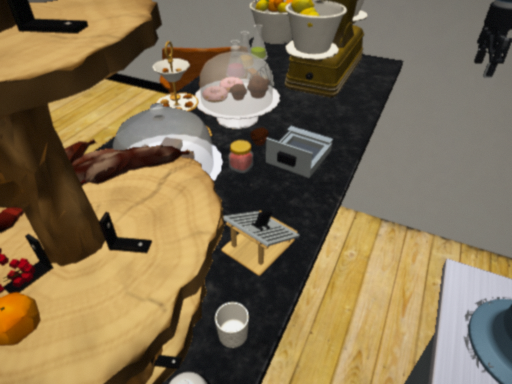

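View pics/wrist0.png

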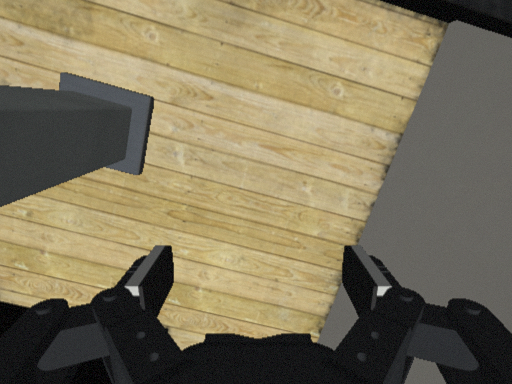

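```bash
python3 - <<'E'
import pickle,cv2
o,d=pickle.load(open('c0.pkl','rb'))
def crop(n,x,y,w,h,s,f):
    cv2.imwrite(f,cv2.resize(d[n]['img'][y:y+h,x:x+w,::-1],None,fx=s,fy=s,interpolation=cv2.INTER_CUBIC))
crop('scene',200,130,180,135,4.4,'pics/s1.png')
crop('side',205,120,140,160,3.7,'pics/d1.png')
E
```

```text
(no output)
```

View pics/s1.png

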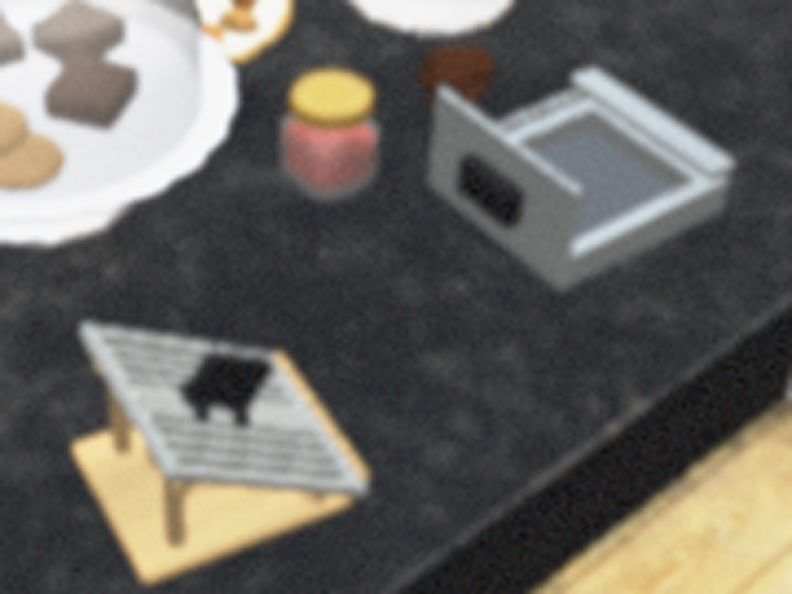

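View pics/d1.png

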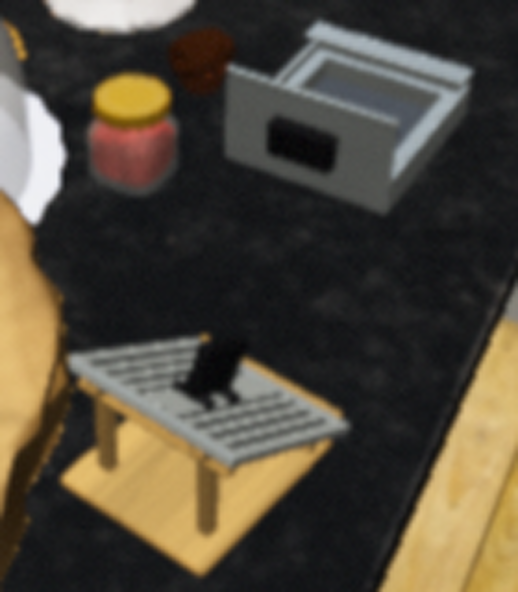

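```bash
cat > h.py <<'E'
import numpy as np,pickle,cv2
from scipy.optimize import least_squares
from scipy.spatial.transform import Rotation as Ro
def Rz(a): return Ro.from_euler('z',a).as_matrix()
def grateR(yaw,tilt): return Rz(yaw)@Ro.from_euler('y',-tilt).as_matrix()
def proj(c,X):
    p=np.asarray(X)@c['R'].T+c['t']
    return np.c_[c['fx']*p[:,0]/p[:,2]+c['cx'],c['fy']*p[:,1]/p[:,2]+c['cy']]
def wristcam(c,o):
    T=np.eye(4);T[:3,:3]=Ro.from_rotvec(o['eef_rot']).as_matrix();T[:3,3]=o['ee_pos']
    M=np.linalg.inv(T@c['hand_eye'])
    return dict(c,R=M[:3,:3],t=M[:3,3])
E
python3 - <<'E'
from h import *
o,d=pickle.load(open('c0.pkl','rb'))
S=lambda x,y:((x+.5)/4.4-.5+200,(y+.5)/4.4-.5+130)
D=lambda x,y:((x+.5)/3.7-.5+205,(y+.5)/3.7-.5+120)
g=np.array([[70,60,7],[-70,60,7],[70,-60,7],[-70,-60,7]])/1e3
gs=np.array([S(170,475),S(365,490),S(82,325),S(278,355)])
gd=np.array([D(233,465),D(348,430),D(70,357),D(205,337)])
t=np.array([[77,69,0],[77,-69,0],[-77,69,0],[-77,69,44],[-77,-69,44]])/1e3
ts=np.array([S(562,288),S(430,188),S(725,215),S(735,160),S(588,68)])
td=np.array([D(388,212),D(226,157),D(460,122),D(472,72),D(318,22)])
for c in('scene','side'): print(-d[c]['R'].T@d[c]['t'])
def rg(p):
    X=g@grateR(p[2],.56).T+p[[0,1,3]]
    return np.r_[(proj(d['scene'],X)-gs).ravel(),(proj(d['side'],X)-gd).ravel()]
r=least_squares(rg,[.6,0,1.57,.055]);print('grate',r.x,r.fun.round(1))
def rt(p):
    X=t@Rz(p[2]).T+[p[0],p[1],p[3]]
    return np.r_[(proj(d['scene'],X)-ts).ravel(),(proj(d['side'],X)-td).ravel()]
r=least_squares(rt,[.6,-.3,1.57,0]);print('tray',r.x,r.fun.round(1))
def tri(a,b):
    f=lambda X:np.r_[(proj(d['scene'],X[None])-a).ravel(),(proj(d['side'],X[None])-b).ravel()]
    r=least_squares(f,[.6,0,0]);return r.x.round(3),r.fun.round(1)
print('jar lid',tri(S(332,90),D(132,92)))
print('muffin',tri(S(457,70),D(200,55)))
print('cup',tri((184,277),(233,310)))
E
```

```text
[0.06604106 0.35839435 0.68873742]
[0.30056725 0.50292724 0.65495136]
grate [ 0.52991462 -0.01693545  1.30851063  0.05156452] [-0.2 -0.6  0.9  0.8  0.7 -0.4 -0.7  0.2 -0.1 -0.6  1.3  0.1 -0.7  0.
 -1.   0.9]
tray [ 0.57623125 -0.38110778  1.47596147 -0.0068059 ] [ 0.2  1.  -0.1 -0.4 -0.6 -1.1  0.1  0.2  1.4 -0.1 -0.8  1.4 -0.4  0.9
  1.  -1.7 -0.3 -0.5 -0.4  0.4]
jar lid (array([ 0.706, -0.26 ,  0.072]), array([ 0. , -0.3,  0. ,  0.2]))
muffin (array([ 0.715, -0.401,  0.022]), array([-0. ,  0.1, -0. , -0.1]))
cup (array([0.488, 0.193, 0.071]), array([-0.1,  0.3, -0. , -0.2]))
```

```bash
cat >> h.py <<'E'
G0=[.53,-.017,.055,1.3085]; T0=[.576,-.381,0,1.476]
def tool(R,s=1):  # tool rotation for grate rotation R
    return np.c_[s*R[:,1],s*R[:,0],-R[:,2]]
def rv(R): return Ro.from_matrix(R).as_rotvec()
E
python3 - <<'E'
from h import *
from rig import env
for s in(1,-1):
    for n,P,yaw,tilt,pt in(('look tray',T0,1.476,0,(0,0,.16)),('look stand',G0,1.3085,0,(0,0,.18)),('pregrasp',G0,1.3085,.56,(.01,0,.1)),('grasp',G0,1.3085,.56,(.01,0,.012)),
      ('ins',[.576,-.36,.09],1.476,.58,(.01,0,.012)),('ins2',[.576,-.36,.02],1.476,.5,(.01,0,.012)),('end',[.576,-.381,.022],1.476,0,(.01,0,.012))):
        R=grateR(yaw,tilt);p=np.array(P[:3])+R@pt
        q=env.ik(p,rv(tool(R,s)));print(s,n,p.round(3),None if q is None else np.round(q,2))
E
```

```text
1 look tray [ 0.576 -0.381  0.16 ] [ 0.4   0.52  0.17  1.56 -0.09  1.07 -2.64]
1 look stand [ 0.53  -0.017  0.235] [ 0.99  0.4  -1.23  1.84  0.41  1.19  2.5 ]
1 pregrasp [ 0.518 -0.06   0.145] [ 0.42  0.32 -0.06  2.   -0.66  0.99 -2.62]
1 grasp [ 0.531 -0.015  0.07 ] [ 0.38  0.44 -0.12  2.04 -0.74  0.82 -2.57]
1 ins [ 0.576 -0.358  0.106] [ 0.61  0.79  0.15  1.36 -0.57  1.41 -2.29]
1 ins2 [ 0.576 -0.357  0.035] [ 0.6   0.83  0.13  1.42 -0.53  1.25 -2.27]
1 end [ 0.577 -0.371  0.034] [ 0.37  0.67  0.2   1.63 -0.16  0.86 -2.61]
-1 look tray [ 0.576 -0.381  0.16 ] [ 0.76  0.54 -0.32  1.54  0.18  1.09  0.3 ]
-1 look stand [ 0.53  -0.017  0.235] [ 0.54  0.21 -0.66  1.85  0.14  1.12 -0.43]
-1 pregrasp [ 0.518 -0.06   0.145] [ 0.82  0.37 -0.52  1.98 -0.48  0.93  0.37]
-1 grasp [ 0.531 -0.015  0.07 ] [ 0.73  0.5  -0.53  2.03 -0.48  0.74  0.37]
-1 ins [ 0.576 -0.358  0.106] [ 0.95  0.82 -0.39  1.34 -0.22  1.34  0.63]
-1 ins2 [ 0.576 -0.357  0.035] [ 0.93  0.86 -0.37  1.4  -0.15  1.19  0.62]
-1 end [ 0.577 -0.371  0.034] [ 0.73  0.68 -0.3   1.61  0.24  0.89  0.25]
```

```bash
python3 - <<'E'
from h import *
from rig import env
R=grateR(1.476,0);X=tool(R,-1)
env.move_ptp(np.array([.576,-.381,.2])+R@[.0,0,0],rv(X))
o=env.get_obs();c=env.capture('wrist');print(o['time'],o['ee_pos'])
pickle.dump((o,c),open('ct.pkl','wb'))
cv2.imwrite('pics/wt.png',cv2.resize(c['img'][...,::-1],(800,600),interpolation=cv2.INTER_CUBIC))
E
```

```text
1.875 [ 0.5739497  -0.38417857  0.19999487]
```

View pics/wt.png

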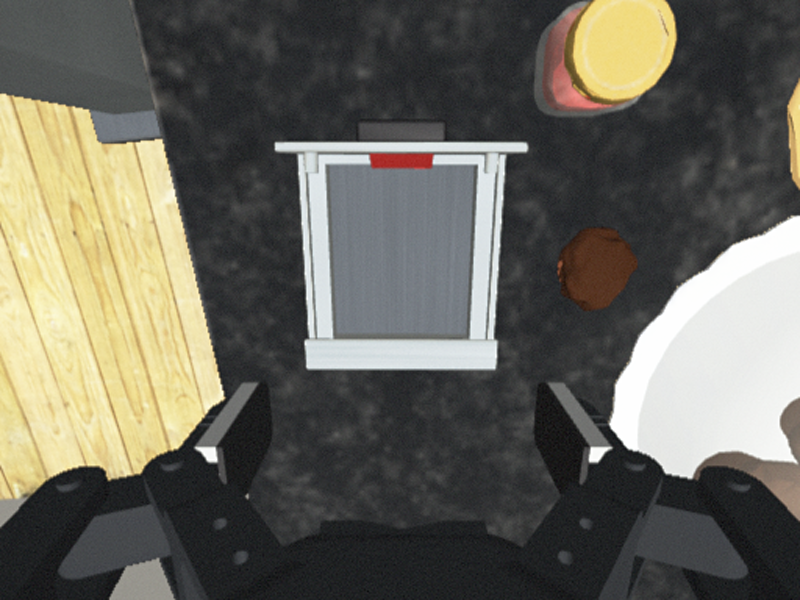

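```bash
python3 - <<'E'
from h import *
o,c=pickle.load(open('ct.pkl','rb'))
cv2.imwrite('pics/wt2.png',cv2.resize(c['img'][80:245,170:345,::-1],None,fx=3.6,fy=3.6,interpolation=cv2.INTER_CUBIC))
E
```

```text
(no output)
```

View pics/wt2.png

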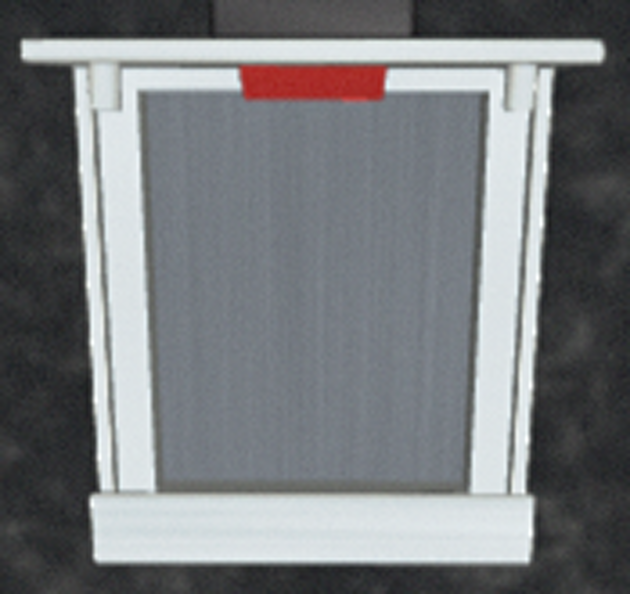

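```bash
python3 - <<'E'
from h import *
o,c=pickle.load(open('ct.pkl','rb'));w=wristcam(c,o)
W=lambda x,y:((x+.5)/3.6-.5+170,(y+.5)/3.6-.5+80)
m=np.array([[-53.75,69,44],[-53.75,-69,44],[-77,69,44],[-77,-69,44]])/1e3
px=np.array([W(91,494),W(533,494),W(95,562),W(531,562)])
sp=np.array([W(22,63),W(604,63)])
def f(p,z=0,full=True):
    h=p[3]
    X=lambda m:m@Rz(p[2]).T+[p[0],p[1],z]
    s=np.array([[.07175,h,.084],[.07175,-h,.084]])
    return np.r_[(proj(w,X(m))-px).ravel(),(proj(w,X(s))-sp).ravel()]
r=least_squares(f,[.576,-.381,1.476,.069]);print(r.x,r.fun.round(2))
r=least_squares(lambda p:f(p,p[4]),[.576,-.381,1.476,.069,0]);print(r.x,r.fun.round(2))
E
```

```text
[ 0.57373078 -0.37363713  1.46961031  0.06874626] [-0.49  0.18  1.    0.42 -0.32  0.43  0.25  0.68 -0.17 -0.64 -0.17 -0.39]
[ 0.57367884 -0.37403777  1.4696251   0.06939081 -0.00227862] [-0.05 -0.23  0.56  0.01  0.1  -0.1  -0.17  0.14 -0.17 -0.05 -0.17  0.19]
```

```bash
python3 - <<'E'
from h import *
from rig import env
R=grateR(1.31,0);X=tool(R,-1)
p=np.array([.53,-.017,.0])+R@[-.03,0,.23]
env.move_ptp(p,rv(X))
env.hold(.2)
o=env.get_obs();c=env.capture('wrist');print(o['time'],o['ee_pos'],p,rv(X),o['eef_rot'],o['joint_velocities'].round(3))
pickle.dump((o,c),open('cg.pkl','wb'))
cv2.imwrite('pics/wg.png',cv2.resize(c['img'][...,::-1],(800,600),interpolation=cv2.INTER_CUBIC))
E
```

```text
3.4083 [ 0.52261089 -0.04754894  0.22981122] [ 0.5222645  -0.04598555  0.23      ] [ 3.11492116 -0.40849795 -0.        ] [-3.11424958e+00  4.12831175e-01  2.28716945e-04] [-0.003  0.001 -0.009  0.002 -0.002  0.003 -0.   ]
```

View pics/wg.png

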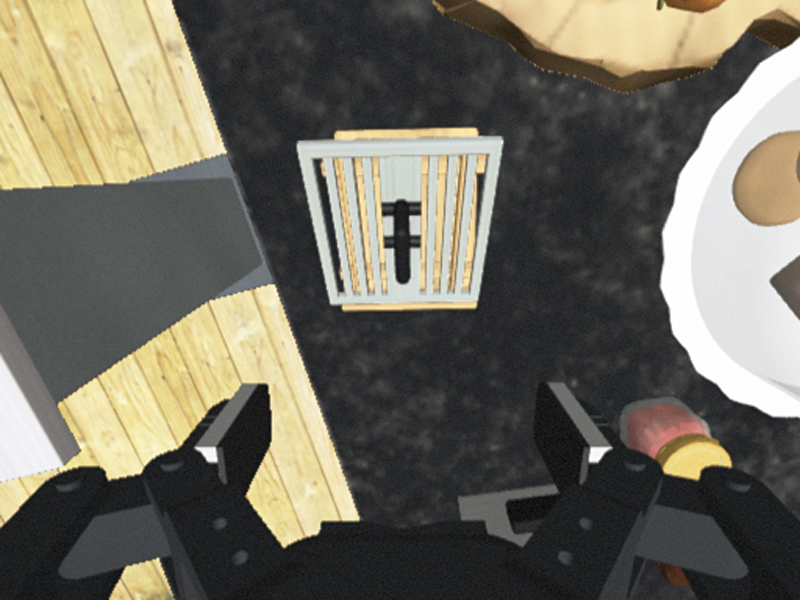

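```bash
python3 - <<'E'
from h import *
o,c=pickle.load(open('cg.pkl','rb'))
cv2.imwrite('pics/wg2.png',cv2.resize(c['img'][75:205,180:330,::-1],None,fx=4.5,fy=4.5,interpolation=cv2.INTER_CUBIC))
E
```

```text
(no output)
```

View pics/wg2.png

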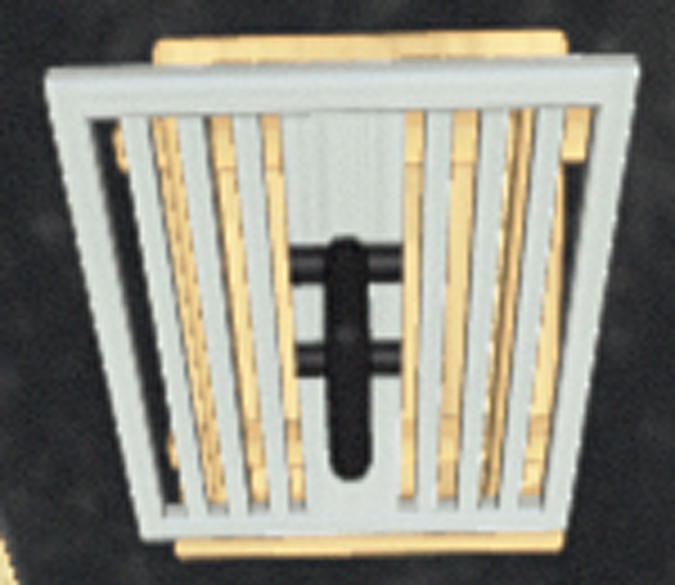

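```bash
python3 - <<'E'
from h import *
o,c=pickle.load(open('cg.pkl','rb'));w=wristcam(c,o)
W=lambda x,y:((x+.5)/4.5-.5+180,(y+.5)/4.5-.5+75)
m=np.array([[70,60,0],[70,-60,0],[-70,60,7],[-70,-60,7]])/1e3
px=np.array([W(47,71),W(638,57),W(142,541),W(565,536)])
def f(p,t=.56):
    return (proj(w,m@grateR(p[2],t).T+p[[0,1,3]])-px).ravel()
r=least_squares(f,[.53,-.017,1.31,.055]);print(r.x,r.fun.round(2))
r2=least_squares(lambda p:f(p,p[4]),[.53,-.017,1.31,.055,.56]);print(r2.x,r2.fun.round(2))
p=r.x
h=np.array([[33,0,42],[-13,0,42],[10,0,42],[33,0,7],[15,14,7],[15,14,12],[0,14,7]])/1e3
q=proj(w,h@grateR(p[2],.56).T+p[[0,1,3]])
print(((q-[180,75]+.5)*4.5-.5).round(0))
E
```

```text
[ 0.53005724 -0.01759879  1.32670125  0.0538167 ] [ 0.41 -0.35 -0.38  0.02 -0.27  0.55  0.23 -0.1 ]
[ 0.53008819 -0.01749175  1.32668414  0.0545954   0.56960687] [ 0.11 -0.15 -0.08  0.21 -0.31  0.28  0.27 -0.37]
[[347. 338.]
 [351. 492.]
 [349. 419.]
 [346. 235.]
 [287. 301.]
 [287. 314.]
 [291. 350.]]
```

```bash
python3 - <<'E'
from h import *
from rig import env
G=np.array([.5301,-.0176,.055]);R=grateR(1.3267,.56);X=rv(tool(R,-1))
env.move_ptp(G+R@[.01,0,.09],X)
print(env.move_l(G+R@[.01,0,.0145],X,vel=.1,until_force=15))
env.hold(.2)
o=env.get_obs();print(o['time'],R.T@(o['ee_pos']-G),o['ft_force'])
env.grab(80)
env.hold(.2)
o=env.get_obs();print(o['time'],R.T@(o['ee_pos']-G),o['ft_force'],o['gripper_width'])
for n in('wrist','side'):
    c=env.capture(n);cv2.imwrite(f'pics/gr_{n}.png',c['img'][...,::-1])
E
```

```text
False
5.3 [ 0.00973206 -0.00067752  0.01524959] [-0.37781005 -0.02214583 -0.05130176]
6.1833 [1.00149276e-02 1.19784051e-05 1.46496500e-02] [-0.55985336 -1.13341046  2.45371633] 0.10251849341861985
```

View pics/gr_wrist.png

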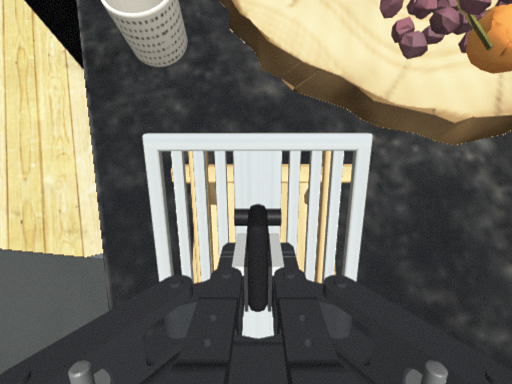

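View pics/gr_side.png

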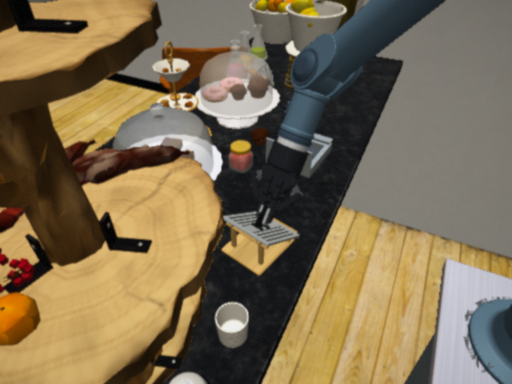

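```bash
python3 - <<'E'
from h import *
from rig import env
G=np.array([.5301,-.0176,.055]);R=grateR(1.3267,.56);X=rv(tool(R,-1));off=np.array([.01,0,.01465])
env.move_l(G+R@(off+[0,0,.03]),X,vel=.1)
env.move_l(G+R@off+[0,-.02,.15],X,vel=.2)
T=np.array([.5737,-.3740,0]);yt=1.4696
R=grateR(yt,.58);hook=T+Rz(yt)@[-.046,0,.09]
O=hook-R@[-.07,0,0]
env.move_ptp(O+R@off,rv(tool(R,-1)))
env.hold(.3)
o=env.get_obs();c=env.capture('wrist');print(o['time'],o['ee_pos']-(O+R@off),o['ft_force'],o['gripper_width'])
pickle.dump((o,c),open('cl.pkl','wb'))
cv2.imwrite('pics/lw.png',cv2.resize(c['img'][...,::-1],(800,600),interpolation=cv2.INTER_CUBIC))
c=env.capture('side');cv2.imwrite('pics/ls.png',cv2.resize(c['img'][80:220,190:360,::-1],None,fx=4,fy=4,interpolation=cv2.INTER_CUBIC))
E
```

```text
9.0833 [0.00057485 0.00109615 0.00092244] [ 0.18051133  0.3655622  -2.25705359] 0.09997419589092942
```

View pics/lw.png

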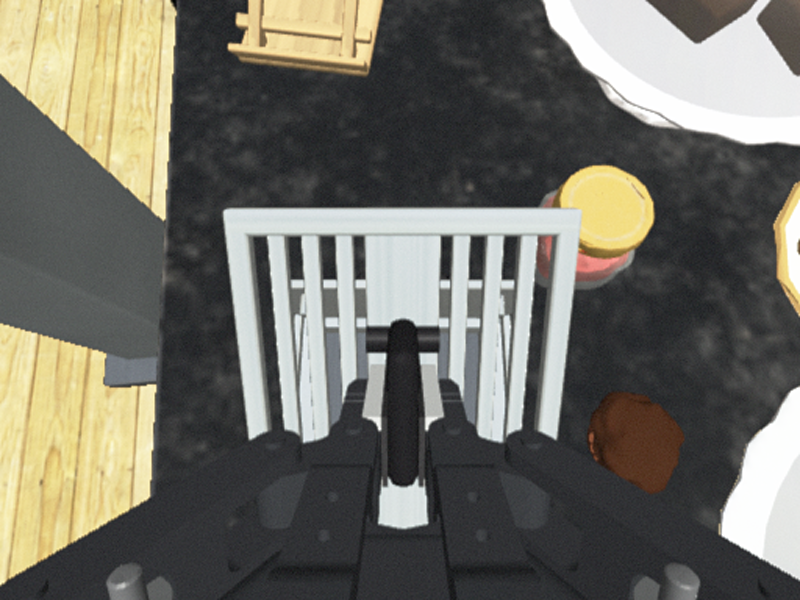

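View pics/ls.png

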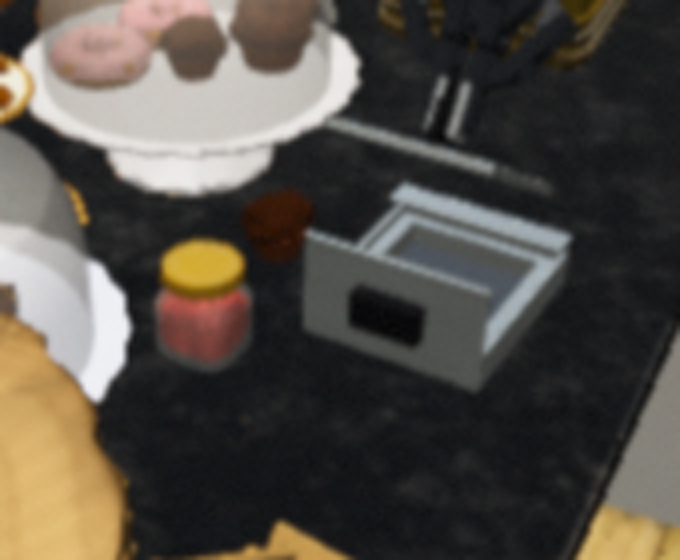

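```bash
python3 - <<'E'
from h import *
o,c=pickle.load(open('cl.pkl','rb'))
H=np.linalg.inv(c['hand_eye']);off=np.array([.01,0,.01465])
m=np.array([[70,60,0],[70,-60,0],[70,60,7],[70,-60,7],[62,0,7],[33,0,42-10],[26,12,7]])/1e3
R=np.array([[0,-1,0],[-1,0,0],[0,0,-1]])  # tool comps of grate vec: x=-gy,y=-gx,z=-gz
for a in(0,.05):
  q=Ro.from_euler('y',-a).as_matrix()
  P=((m-off)@q.T)@R.T
  w=dict(c,R=H[:3,:3],t=H[:3,3]);print((proj(w,P)*1.5625).round(1).tolist())
cv2.imwrite('pics/lw2.png',cv2.resize(c['img'][125:230,135:385,::-1],None,fx=3.2,fy=3.2,interpolation=cv2.INTER_CUBIC))
E
```

```text
[[228.0, 210.0], [576.7, 209.9], [220.1, 211.9], [584.6, 211.8], [402.3, 236.2], [402.3, 345.1], [368.8, 337.0]]
[[224.5, 208.8], [580.2, 208.7], [216.4, 211.8], [588.3, 211.7], [402.3, 236.4], [402.3, 349.3], [368.6, 336.8]]
```

View pics/lw2.png

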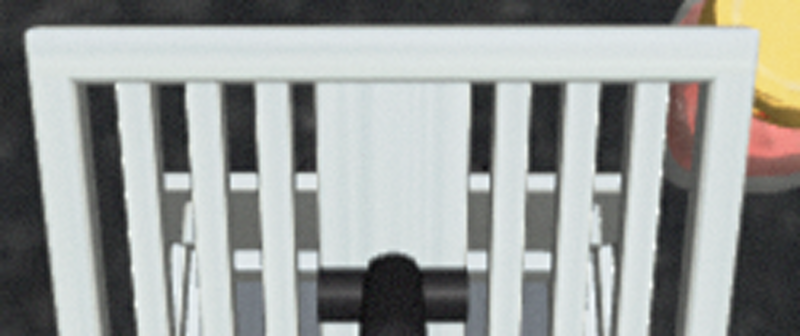

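```bash
cat >> h.py <<'E'
T=np.array([.5737,-.3740,0]);yt=1.4696;off=np.array([.01,0,.01465])
def hp(hx,hz,t,hy=0):
    R=grateR(yt,t);O=T+Rz(yt)@[hx,hy,hz]-R@[-.07,0,0]
    return O+R@off,rv(tool(R,-1))
def cur(env):
    o=env.get_obs();Rt=Ro.from_rotvec(o['eef_rot']).as_matrix()
    R=np.c_[-Rt[:,1],-Rt[:,0],-Rt[:,2]]
    O=o['ee_pos']-R@off;h=Rz(yt).T@(O+R@[-.07,0,0]-T);l=Rz(yt).T@R
    print('t',round(o['time'],2),'hook',(h*1e3).round(1),'tilt',round(float(np.arctan2(l[2,0],l[0,0])),3),'yaw',round(float(np.arctan2(l[1,0],l[0,0])),3),'F',o['ft_force'].round(1),'w',round(o['gripper_width'],3))
E
python3 - <<'E'
from h import *
from rig import env
for a in((-.046,.055,.58),(-.046,.0255,.58),(-.055,.0245,.54),(-.063,.0245,.5)):
    p,r=hp(*a);s=env.move_l(p,r,vel=.06,until_force=12);print(a,s);cur(env)
    if s:break
env.hold(.15);cur(env)
for n in('wrist','side','scene'):
    c=env.capture(n);im=c['img'][...,::-1]
    if n=='side':im=cv2.resize(im[80:220,190:360],None,fx=4,fy=4,interpolation=cv2.INTER_CUBIC)
    if n=='scene':im=cv2.resize(im[110:210,270:400],None,fx=5,fy=5,interpolation=cv2.INTER_CUBIC)
    cv2.imwrite(f'pics/in_{n}.png',im)
E
```

```text
(-0.046, 0.055, 0.58) False
t 9.92 hook [-46.   -0.1  55. ] tilt 0.58 yaw -0.0 F [-0.2  0.5 -1.6] w 0.101
(-0.046, 0.0255, 0.58) False
t 10.56 hook [-45.8   0.1  25.1] tilt 0.581 yaw -0.0 F [-0.1  0.1 -2.3] w 0.102
(-0.055, 0.0245, 0.54) False
t 10.83 hook [-54.9  -0.7  25.5] tilt 0.54 yaw 0.001 F [-0.5  0.4 -2.3] w 0.098
(-0.063, 0.0245, 0.5) False
t 11.09 hook [-62.5  -0.5  25.2] tilt 0.501 yaw 0.001 F [-0.8  0.3 -2.4] w 0.095
t 11.24 hook [-62.8   0.   24.5] tilt 0.501 yaw -0.0 F [-0.6  0.3 -2.7] w 0.103
```

View pics/in_side.png

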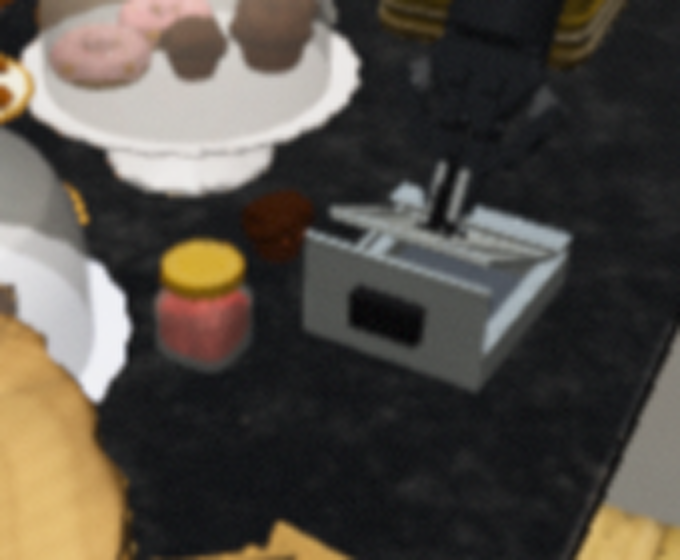

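View pics/in_scene.png

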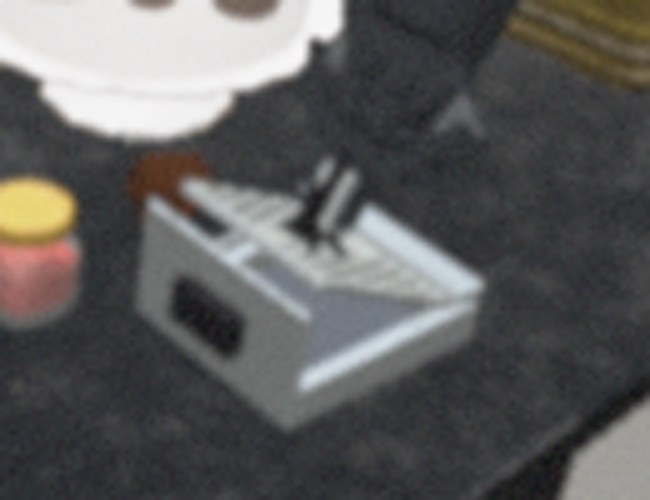

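View pics/in_wrist.png

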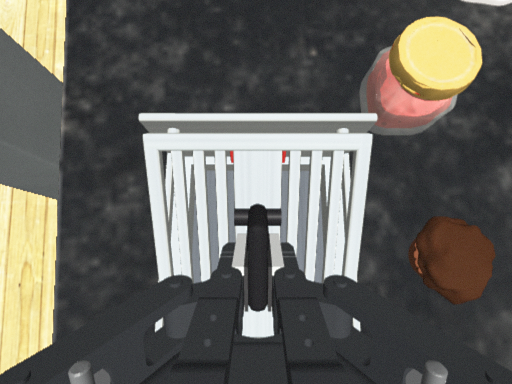

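```bash
python3 - <<'E'
from h import *
from rig import env
for a in((-.0665,.0235,.45),(-.068,.0232,.36),(-.069,.023,.28),(-.0695,.023,.22)):
    p,r=hp(*a);s=env.move_l(p,r,vel=.05,until_force=12);print(a,s);cur(env)
    if s:break
env.hold(.3);cur(env)
c=env.capture('wrist');cv2.imwrite('pics/sw.png',c['img'][...,::-1])
c=env.capture('scene');cv2.imwrite('pics/sw2.png',cv2.resize(c['img'][110:210,270:400,::-1],None,fx=5,fy=5,interpolation=cv2.INTER_CUBIC))
E
```

```text
(-0.0665, 0.0235, 0.45) False
t 11.64 hook [-64.7  -0.7  23.8] tilt 0.452 yaw 0.002 F [ 0.  -0.4 -2.7] w 0.094
(-0.068, 0.0232, 0.36) False
t 11.93 hook [-66.1  -1.   23.5] tilt 0.362 yaw 0.003 F [-0.5 -1.1 -1.9] w 0.1
(-0.069, 0.023, 0.28) False
t 12.21 hook [-68.7  -0.2  22.9] tilt 0.281 yaw 0.001 F [ 0.7 -0.2 -2.5] w 0.101
(-0.0695, 0.023, 0.22) False
t 12.46 hook [-70.7   0.4  22.9] tilt 0.219 yaw -0.0 F [-0.6 -0.9 -2.5] w 0.105
t 12.76 hook [-71.3   0.6  22.9] tilt 0.219 yaw -0.002 F [ 1.1  0.8 -1.4] w 0.098
```

View pics/sw.png

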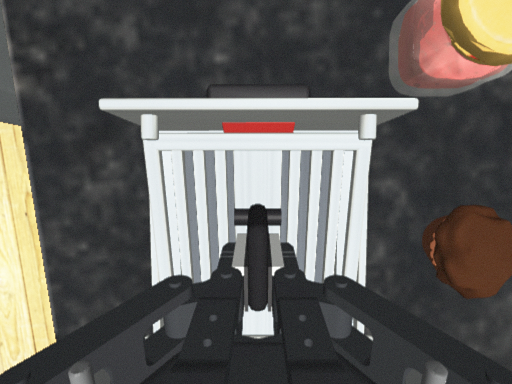

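View pics/sw2.png

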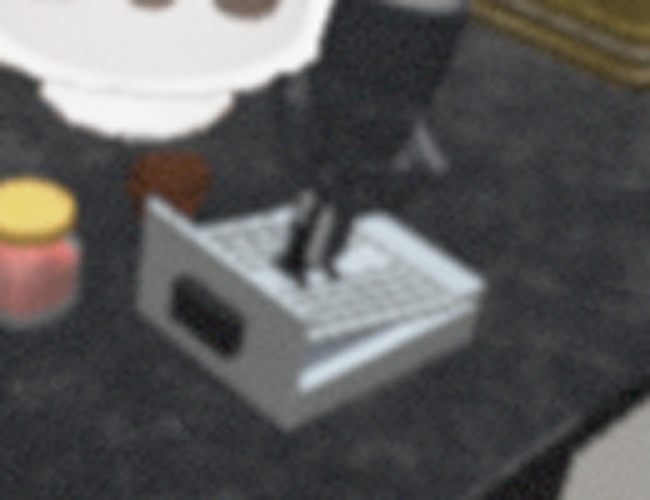

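```bash
python3 - <<'E'
import cv2
a=cv2.imread('pics/sw.png')[90:170,90:250];b=cv2.imread('pics/in_wrist.png')[100:180,100:260]
cv2.imwrite('pics/z.png',cv2.resize(cv2.vconcat([a,b]),None,fx=3.7,fy=3.7,interpolation=cv2.INTER_CUBIC))
E
```

```text
(no output)
```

View pics/z.png

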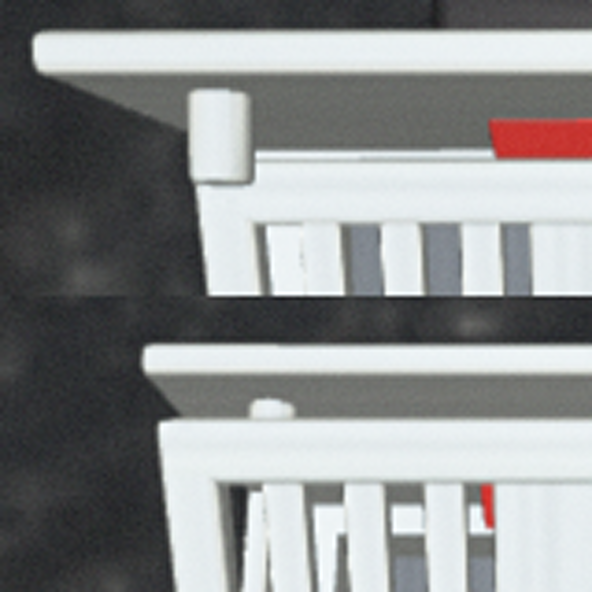

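```bash
python3 - <<'E'
from h import *
o1,c1=pickle.load(open('ct.pkl','rb'));w1=wristcam(c1,o1)
o2,c2=pickle.load(open('cl.pkl','rb'));w2=wristcam(c2,o2)
W=lambda x,y:((x+.5)/3.6-.5+170,(y+.5)/3.6-.5+80)
# present pose
from rig import env
o3=env.get_obs();c3=env.capture('wrist');w3=wristcam(c3,o3)
Z=lambda x,y:((x+.5)/3.7-.5+90,(y+.5)/3.7-.5+90)
for nm,a,b in(('Ltip',W(107,109),Z(221,184)),('Lroot',W(107,66),Z(219,90)),('Rtip',W(517,109),(369,138.5)),('Rroot',W(519,66),(368.5,114)),('spl L',W(22,63),Z(36,73)),('spl L back',W(22,40),Z(36,33)),('red top L',W(240,66),Z(490,121))):
    f=lambda X:np.r_[(proj(w1,X[None])-a).ravel(),(proj(w3,X[None])-b).ravel()]
    r=least_squares(f,[.57,-.3,.05]);print(nm,(Rz(yt).T@(r.x-T)*1e3).round(1),r.fun.round(1))
E
```

```text
Ltip [60.8 51.8 71.3] [-0.2  0.3  0.1 -0.2]
Lroot [71.3 49.7 77.2] [ 0.2 -0.3 -0.1  0.1]
Rtip [ 60.6 -51.   75.3] [ 0.5  0.7 -0.3 -0.4]
Rroot [ 71.3 -50.2  76.4] [-0. -0.  0.  0.]
spl L [71.9 68.4 83.9] [ 0.3 -0.4 -0.1  0.2]
spl L back [76.7 68.4 83.4] [-0.  0.  0. -0.]
red top L [71.8 19.4 52.7] [-0.1  0.   0.  -0. ]
```

```bash
python3 - <<'E'
from h import *
from rig import env
env.hold(.1);cur(env)
for a in((-.0698,.0228,.17),(-.0700,.0225,.12),(-.0701,.022,.07),(-.0701,.022,.03),(-.0701,.022,.0)):
    p,r=hp(*a);s=env.move_l(p,r,vel=.04,until_force=35);print(a,s);cur(env)
    if s:break
env.hold(.3);cur(env)
c=env.capture('wrist');cv2.imwrite('pics/pr.png',c['img'][...,::-1])
c=env.capture('scene');cv2.imwrite('pics/pr2.png',cv2.resize(c['img'][110:210,270:400,::-1],None,fx=5,fy=5,interpolation=cv2.INTER_CUBIC))
E
```

```text
t 13.01 hook [-71.1   0.6  23. ] tilt 0.218 yaw -0.001 F [ 0.8  0.8 -2.7] w 0.101
(-0.0698, 0.0228, 0.17) False
t 13.26 hook [-71.4  -0.1  23.5] tilt 0.167 yaw 0.001 F [-0.2 -0.5 -3. ] w 0.1
(-0.07, 0.0225, 0.12) False
t 13.52 hook [-71.9  -0.9  23.9] tilt 0.118 yaw -0.0 F [ 1.4 -1.4  1.3] w 0.105
(-0.0701, 0.022, 0.07) False
t 13.78 hook [-72.1  -1.6  23.4] tilt 0.068 yaw -0.001 F [ 2.8 -1.   0.9] w 0.1
(-0.0701, 0.022, 0.03) False
t 14.03 hook [-69.4  -1.   22.1] tilt 0.031 yaw 0.001 F [2.8 0.9 1.5] w 0.097
(-0.0701, 0.022, 0.0) False
t 14.28 hook [-70.8  -0.5  22.9] tilt 0.0 yaw -0.001 F [ 2.  -0.9  5.1] w 0.098
t 14.58 hook [-70.7  -0.6  22.9] tilt 0.0 yaw -0.001 F [ 1.3 -0.4  4.8] w 0.1
```

View pics/pr.png

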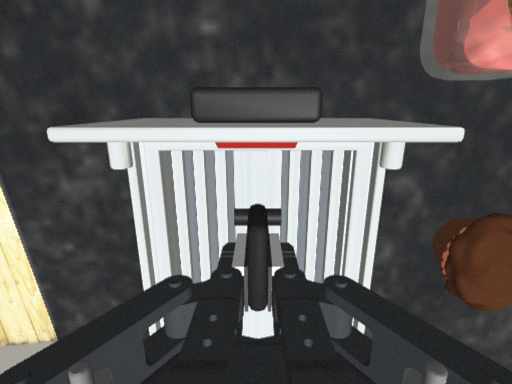

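View pics/pr2.png

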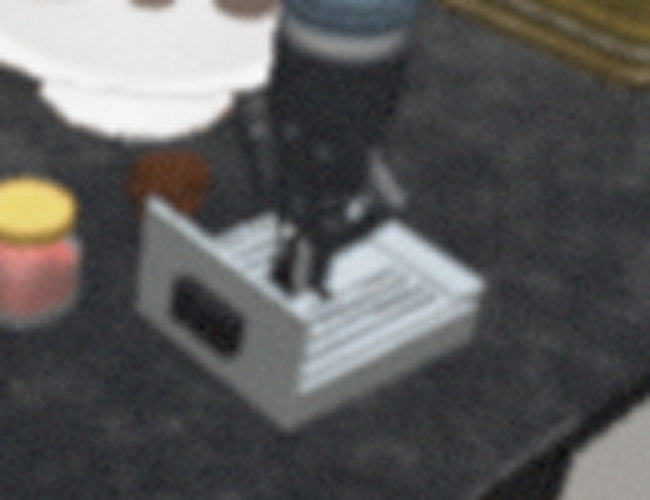

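```bash
python3 - <<'E'
from h import *
from rig import env
for a in((-.0701,.019,.0),(-.0701,.017,-.02),(-.0701,.014,-.03)):
    p,r=hp(*a);s=env.move_l(p,r,vel=.02,until_force=28);print(a,s);cur(env)
    env.hold(.15);cur(env)
    if s:break
c=env.capture('wrist');cv2.imwrite('pics/pr3.png',c['img'][...,::-1])
E
```

```text
(-0.0701, 0.019, 0.0) False
t 14.98 hook [-70.7  -0.5  22.8] tilt 0.001 yaw -0.001 F [-3.7  3.2 17.2] w 0.096
t 15.13 hook [-70.7  -0.5  22.8] tilt 0.001 yaw -0.001 F [-4.5  2.  17.5] w 0.098
(-0.0701, 0.017, -0.02) False
t 15.47 hook [-71.4  -0.5  24.2] tilt -0.02 yaw -0.002 F [-8.5  4.2 30.5] w 0.097
t 15.62 hook [-71.5  -0.4  24.2] tilt -0.02 yaw -0.002 F [-8.6  4.5 30.9] w 0.101
(-0.0701, 0.014, -0.03) False
t 15.96 hook [-71.8  -0.3  24.9] tilt -0.03 yaw -0.003 F [-15.1   8.1  47.2] w 0.1
t 16.11 hook [-71.7  -0.4  24.9] tilt -0.03 yaw -0.003 F [-15.4   8.4  45.4] w 0.104
```

View pics/pr3.png

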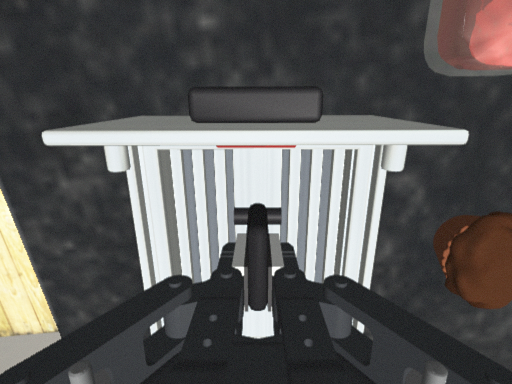

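```bash
python3 - <<'E'
from h import *
from rig import env
p,r=hp(-.0705,.0225,0);env.move_l(p,r,vel=.05);env.hold(.2);cur(env)
env.release();env.hold(.1);cur(env)
env.move_l(p+[0,0,.12],r,vel=.15)
p2=p+[0,0,.13]+Rz(yt)@[-.06,0,0]
env.move_l(p2,r,vel=.15);env.hold(.3)
o=env.get_obs();c=env.capture('wrist');pickle.dump((o,c),open('cf.pkl','wb'));print(o['time'],o['ft_force'])
cv2.imwrite('pics/f.png',cv2.resize(c['img'][...,::-1],(800,600),interpolation=cv2.INTER_CUBIC))
E
```

```text
t 16.73 hook [-72.2   1.4  22.8] tilt -0.002 yaw -0.001 F [-3.2  0.4 10.1] w 0.102
t 17.55 hook [-70.5  -0.   22.6] tilt -0.0 yaw -0.0 F [-0.3 -0.3  0.2] w 0.999
19.3583 [-1.04077794  0.02957555  0.08399021]
```

View pics/f.png

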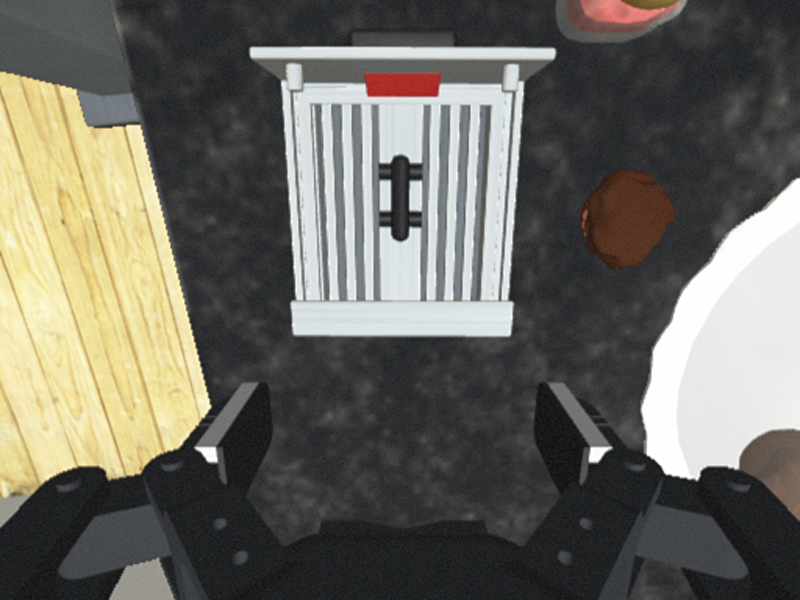

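```bash
python3 - <<'E'
from h import *
o,c=pickle.load(open('cf.pkl','rb'));w=wristcam(c,o)
def P(m,z0=-.002): return ((proj(w,(np.array(m)/1e3)@Rz(yt).T+T+[0,0,z0])+.5-[160,25])*4-.5).round(0).tolist()
print('catch tip',P([[62.75,20,31],[62.75,-20,31],[66.75,20,31]]),'bevel top',P([[71.75,20,52]]))
print('seated grate edge',P([[70,60,29],[70,-60,29]]),'raised .05',P([[69.8,60,36],[69.8,-60,36]]),'lip',P([[-53.75,69,44],[-53.75,-69,44]]),'handle',P([[33,0,64],[-13,0,64],[10,0,64]]))
cv2.imwrite('pics/f2.png',cv2.resize(c['img'][25:165,160:350,::-1],None,fx=4,fy=4,interpolation=cv2.INTER_CUBIC))
E
```

```text
catch tip [[302.0, 154.0], [480.0, 154.0], [301.0, 135.0]] bevel top [[293.0, 91.0]]
seated grate edge [[123.0, 120.0], [659.0, 121.0]] raised .05 [[116.0, 115.0], [666.0, 116.0]] lip [[105.0, 670.0], [675.0, 671.0]] handle [[391.0, 289.0], [390.0, 515.0], [390.0, 405.0]]
```

View pics/f2.png

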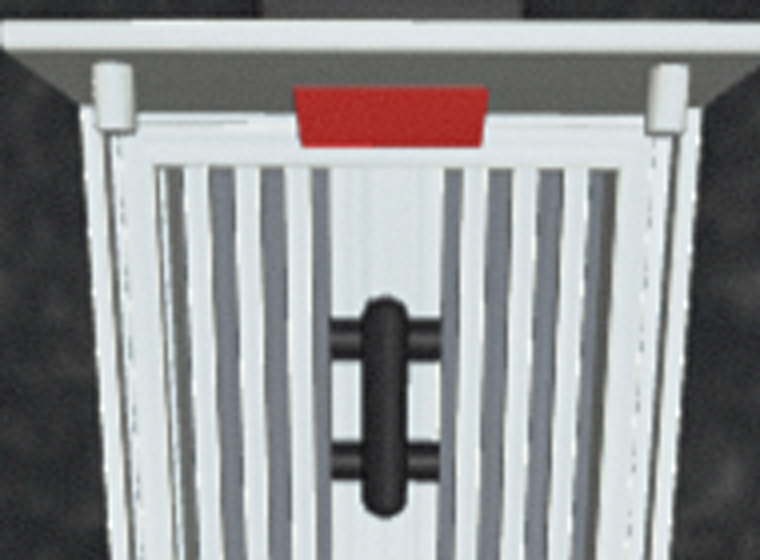

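```bash
python3 - <<'E'
from rig import env
env.finish_job();print(env.get_obs()['time'])
E
```

```text
the job is handed in; nothing more can be done
the job is handed in; nothing more can be done
```

The grate is back in the drip tray, seated flat with the red catch snapped over its edge. I handed the job in at about 19.4 s of the 50 s; no verdict was reported.

**What I did**
- I located the tray and grate with the wrist camera and gripped the grate across its handle on the stand.
- I slid its low edge under the lip, tilted about 0.5 rad; by the arm's own readings the edge was about 9 to 11 mm under.
- I swung it down past two pegs on the splash-back, which the description doesn't mention and I only noticed mid-swing. Their tips overlap the grate's edge, but I saw no force spike or slip.
- I pressed with up to about 47 N vertically, let go and backed off.

**Last checks, from the wrist picture after release**
- **Catch:** its tip is about 0.6 mm short of where it should be when fully sprung out, well inside the 4 mm limit, and it lies over the grate's edge.
- **Grate:** the catch edge and handle line up with the seated position to about 1 or 2 mm. At the end of the press the arm's readings put the grate about 0.8 mm above the nominal seat height; I took this as measurement bias.
- **Bystanders:** the muffin and jar looked undisturbed in passing views. I did not re-measure them, and I did not look at the cup again after the grasp.

**Disagreement:** the fixed cameras put the tray about 7 mm from where the wrist camera did. I used the wrist figure, and the later fit agreed with it.

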